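# Lock the sample carriage with its locating pin

## Task

Lock the sliding sample carriage of the inspection stage: take the brass-handled pin out of its wooden stand, put it upright into the carriage's bush so that its tip rests on the steel bar underneath, then slide pin and carriage together towards the stage's left (its +y end), feeling lightly with the tip until it drops into the one hole hidden in the bar. Push the pin fully home, flange on the bush, and let go. Never press or drive the pin hard (keep it well under 25 N against the stage), and leave the bottle, the tube and the eraser where they are.

Things in the scene. Friction and masses are not known exactly. Their poses are not given: they have to be found in the camera images.
- pin: Locating pin, upright in the stand, round about its z. Origin: centre of the tip; +z up the pin. Steel shank 9 mm diameter, 34 mm long, tip chamfered 2 mm over its last 2.5 mm; brass flange 20 mm diameter from 34 to 38 mm above the tip; round brass handle 15 mm diameter from 38 to 80 mm. About 70 g. It stands 20 mm deep in the stand, flange 14 mm clear of its top.
- stand: Fixed pin stand, wooden block 56x56x30 mm with a central 11 mm hole 20 mm deep. Origin: centre of the underside.
- stage: Fixed stage 110 (x) by 210 (y) mm, 36 mm high at its rails. Origin: centre of underside; y along the carriage's travel, z up. A steel bar along y under the carriage at x = -25 mm has its flat top at z = 24 mm. In it, hidden by the carriage, is one hole 12 mm wide, 1 mm chamfer, floor at z = 8 mm, at x = -25 mm and an unknown y from -5 to +25 mm, new each time.
- bush (a point): Centre of the mouth of the carriage's bush: a hole 10.4 mm diameter, 18 mm long, 1.5 mm mouth chamfer, straight down through a dark 24 mm square boss (10 mm high) and the carriage plate. Mouth at stage x = -25, y = carriage joint value, z = 44 mm. Pin home: flange on the mouth, tip at stage z = 10 mm. Tip on the bar beside the hole: flange 14 mm above the mouth.
- carriage (a joint): Position of the carriage (aluminium plate 84x120 mm) along the stage's y, m; 0 = centred, + towards the stage's +y (left), stops at -0.030 and +0.030. It starts between -0.025 and -0.015, at least 10 mm short of the hidden hole. It slides with about 1 N of friction and stays where it is left.
- sample_dish (a point): Petri dish 57 mm wide, 12 mm high, fixed on the carriage plate beside the bush, a red-brown sample in it; this point is the centre of its underside, 37.5 mm in the stage's +x and 30 mm in +y from the bush.
- bottle: Bystander: white plastic bottle with a blue cap, 45x50x102 mm; origin at the centre of its underside.
- tube_6: Bystander: sample tube with a green cap, 30 mm wide, 62 mm high, standing; origin at the centre of its underside.
- eraser: Bystander: white eraser in a blue sleeve, 21x42x13 mm; origin at the centre of its underside.
Not all that is in view belongs to the job. There is more than one size of the pin; the one meant has the size given above.

How it is judged:
On the way:
1. the pin stands in the carriage's bush with its tip on the bar, not yet in the hidden hole (horizontal distance between pin and bush below 0.004 m and z of pin in the frame of stage between 0.02 and 0.029 m), for 0.1 s.
At the end, for the whole second after the job is handed in: The pin stands in the bush and in the bar's hidden hole, fully home (tip no more than 12.5 mm above the stage's underside, so flange within 2.5 mm of the bush), within 4 mm of the bush's axis and 0.12 rad of upright, released and at rest (z of pin in the frame of stage below 0.0125 m and horizontal distance between pin and bush below 0.004 m and angle between the z axis of pin and the z axis of stage, either way round below 0.12 rad and linear speed of pin below 0.01 m/s and contact force between the fingers and pin below 0.1 N); the robot touches nothing.
It fails at once if the pin is pressed against the stage, its carriage or its bar with more than 25 N (contact force between pin and stage above 25 N).
It fails at once if the bottle, tube or eraser is moved more than 20 mm (distance of any of bottle, tube_6, eraser from where it was at the start of the episode above 0.02 m).
It also fails if it takes over 64 s, if anything falls off the work surface, if the arm or the gripper's body presses on something with over 40 N, if the wrist force passes 120 N, or if a joint passes its speed limit or range.

## Robot

A 7-joint arm with a two-finger parallel gripper is mounted at the origin on a cart in front of the work surface, level with it; the furniture and walls round the work are solid. World frame = base frame: x ahead of the robot, y to its left, z up, the work surface at z = 0. Lengths are in m, angles in rad, forces in N, time in s.
With the tool pointing down it reaches from about 0.425 to 0.925 m from the base axis. Payload 6.8 kg.
Tool frame: the origin (TCP) lies on the front face of the gripper's body, between the roots of the fingers; the fingertips stand 73 mm ahead of it and the grasp point (between the pads) lies 54 mm ahead of it (env.nose_length is the distance from the TCP to the fingertips, in m); z points along the fingers, y is the line along which they close (so a half turn about z gives the same grasp; the last joint's range is limited). The gripper opens to 85 mm and grips with 20 to 120 N. Pads are 22 mm wide; open, the fingers measure 114 mm over their backs; the gripper's body (76 mm by 85 mm) begins 54 mm behind the grasp point. The pads swing forward as they close: fully open they stand 13 mm farther back than shut.
Start: joints at [1.219, 0.477, 0.022, 1.555, -0.011, 1.109, -0.083], TCP at [0.163, -0.655, 0.304] pointing down, gripper open.
Joint ranges: [-2.96, 2.96], [-0.34, 2.1], [-1.41, 1.46], [0.24, 2.44], [-1.37, 4.51], [0.17, 1.92], [-2.96, 2.96]. Speed limits (rad/s): [2.39, 2.39, 3.14, 3.14, 3.14, 3.14, 3.14].

## Interface

Orientations are given as a unit quaternion [w, x, y, z].
In Python, from cell import env, kin, camera, calibration, job gives the robot as it stands. The module is installed in compiled form; this text tells all that it offers. Calls block until the motion is done:
- env.reach(position, orientation): joint-space move of the TCP to a pose.
- env.movel(position, velocity=0.15, rot=None, stop_force=None): straight line of the TCP; rot=None keeps the orientation; velocity is the mean speed in m/s. With stop_force (N) it stops when the force on the tool has changed by that much, and returns True; else False.
- env.goto_joints(angles): joint-space move.
- env.grip(opening, f_grip=None): finger opening in m; f_grip is the grip in N (None keeps the last); returns when the fingers have stopped.
- env.dwell(seconds).
- kin.inverse_kinematics(position, orientation): joint angles nearest the present ones, or None.
- env.get_state(): the state.
- camera(name): name is "side" or "top" or "wrist"; returns (picture, depth): 420x560x3 uint8, blue, green, red; 420x560 float32, m along the optical axis (not along the pixel's ray), 0 where there is no reading.
- calibration(name): a dict with "fx", "fy", "cx", "cy" (pixels), "k1" (the pictures are not rectified: a ray, as slopes to the right and down, at radius r is drawn at 1 + k1 r^2 times it, then the intrinsics apply), "rvec" (rotation vector, rad) and "tvec" (3), from world to camera coordinates, as OpenCV has them. Camera axes: x right, y down, z forward; pixel columns grow to the right and rows downward; lengths in m; the calibration is good to about 2 mm. A picture is of the moment at which its call begins: read the wrist's pose just before it. calibration takes no time and is no camera call; for the wrist camera it gives the pose at the moment of the call.
A pose or a line that the arm cannot do raises env.PlanningError and nothing moves.
- job.job_done(): hands the job in; it is judged then, once.
The state is a dict: "time": time; "qpos": joint angles; "joint_velocities": joint speeds; "joint_torque": joint torques, N m; "tcp_pos": TCP position; "orientation": TCP orientation; "force": force on the tool from outside, world axes, zero at the start; "torque": the same for the moment, N m; "opening": finger opening in m; "gripper_force": force on a finger pad.
Only numpy, scipy, OpenCV 4.12 (cv2) and the standard library are available. Lean on these libraries where they do the work, as an engineer would, in place of code of your own. Each camera call takes 0.05 s, during which the arm holds its last target. There are 200 camera calls.

## Working session

There is one attempt and no reset: what is moved stays moved. The work goes in short steps, each a Python script; the robot and the scene stay as the last script left them, time stands still between calls to the robot, and variables do not carry over. Pictures are saved under pics/ and viewed, at most 10 in all, crops included, and the job is handed in when it is done.

```bash
mkdir -p pics; cat > h.py <<'E'
import numpy as np, cv2
from cell import env, kin, camera, calibration, job
def save(n,f):
    p,d=camera(n); cv2.imwrite(f,p); np.save(f[:-4]+'.npy',d); return p,d
def ray(c,u,v):
    K=np.array([[c['fx'],0,c['cx']],[0,c['fy'],c['cy']],[0,0,1.]])
    x,y=(u-c['cx'])/c['fx'],(v-c['cy'])/c['fy']; rd=np.hypot(x,y); r=rd
    for _ in range(20): r=rd/(1+c['k1']*r*r)
    s=r/rd if rd>0 else 1
    R=cv2.Rodrigues(np.array(c['rvec'],float))[0]; t=np.array(c['tvec'],float).ravel()
    return -R.T@t, R.T@np.array([x*s,y*s,1])
def onz(c,u,v,z):
    o,d=ray(c,u,v); return o+d*(z-o[2])/d[2]
def atdepth(c,u,v,z):
    o,d=ray(c,u,v); return o+d*z
def project(c,P):
    R=cv2.Rodrigues(np.array(c['rvec'],float))[0]; q=R@np.array(P)+np.array(c['tvec'],float).ravel()
    x,y=q[0]/q[2],q[1]/q[2]; s=1+c['k1']*(x*x+y*y)
    return c['fx']*x*s+c['cx'],c['fy']*y*s+c['cy']
E
python3 - <<'E'
from h import *
for n in('top','side'):
    save(n,f'pics/{n}0.png'); c=calibration(n); print(n,c, ray(c,280,210))
s=env.get_state(); print(s['time'],s['tcp_pos'],s['orientation'],s['force'],env.nose_length)
E
```

```text
top {'fx': 469.9904612002276, 'fy': 469.9904612002276, 'cx': 282.37533120795166, 'cy': 207.966207666129, 'k1': 0.03396383151941074, 'rvec': array([ 2.22395009, -2.16054037,  0.05600965]), 'tvec': array([0.27292742, 0.51800956, 0.95447996])} (array([0.45751137, 0.28406173, 0.98175738]), array([ 0.04960872,  0.00877883, -0.99875231]))
side {'fx': 472.14029313915245, 'fy': 472.14029313915245, 'cx': 280.1925938294411, 'cy': 220.7339669336154, 'k1': -0.004713344852253306, 'rvec': array([ 0.01616716, -2.57955122,  1.72549219]), 'tvec': array([ 0.51667459, -0.05851516,  1.259994  ])} (array([0.46981706, 1.20163004, 0.43968024]), array([ 0.03757329, -0.93237899, -0.36024257]))
0.1 [ 0.16284195 -0.65463642  0.30304014] [-8.09326846e-04  9.92578127e-01  1.21605846e-01 -1.55823168e-04] [ 0.07370873 -0.20310762 -0.64742458] 0.0726
```

View pics/top0.png

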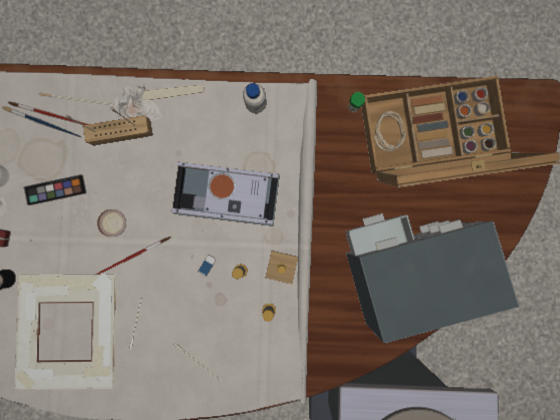

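View pics/side0.png

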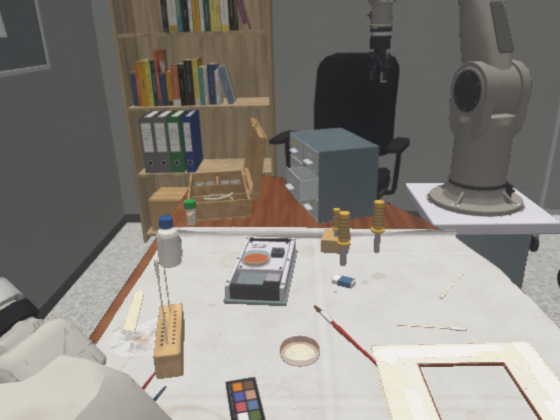

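Top view: the three pin candidates are (282,268) in the wooden stand, (239,272) and (268,313), both standing loose. The stand one at (282,268) fits the description. The stage is at (226,193), with its boss at (235,206) and dish at (222,186). The bystanders are the bottle (255,97), tube (358,100) and eraser (207,265). I'll check the choice in a close crop.

```bash
python3 - <<'E'
from h import *
p=cv2.imread('pics/top0.png'); s=cv2.imread('pics/side0.png')
a=cv2.resize(p[150:330,165:315],None,fx=3,fy=3,interpolation=cv2.INTER_CUBIC)
b=cv2.resize(s[190:290,310:400],None,fx=3.8,fy=3.8,interpolation=cv2.INTER_CUBIC)
o=np.zeros((540,800,3),np.uint8); o[:a.shape[0],:a.shape[1]]=a; o[:b.shape[0],455:455+b.shape[1]]=b
cv2.imwrite('pics/crop.png',o)
c=calibration('top')
d=np.load('pics/top0.npy')
for n,u,v,z in [('stand pin',282,268,.09),('A',239,272,.08),('B',268,313,.08),('boss',235,206,.044),('dish',222,186,.046),('eraser',207,265,.013)]:
    print(n,onz(c,u,v,z).round(4),atdepth(c,u,v,d[v,u]).round(4))
E
```

```text
stand pin [0.3924 0.2849 0.09  ] [0.3926 0.2849 0.0917]
A [0.3818 0.3666 0.08  ] [0.3846 0.3636 0.1133]
B [0.3063 0.309  0.08  ] [0.3117 0.3081 0.1123]
boss [0.5095 0.3824 0.044 ] [0.5107 0.3847 0.0222]
dish [0.5486 0.4095 0.046 ] [0.5493 0.4105 0.0389]
eraser [0.3885 0.4388 0.013 ] [0.3888 0.4383 0.0162]
```

View pics/crop.png

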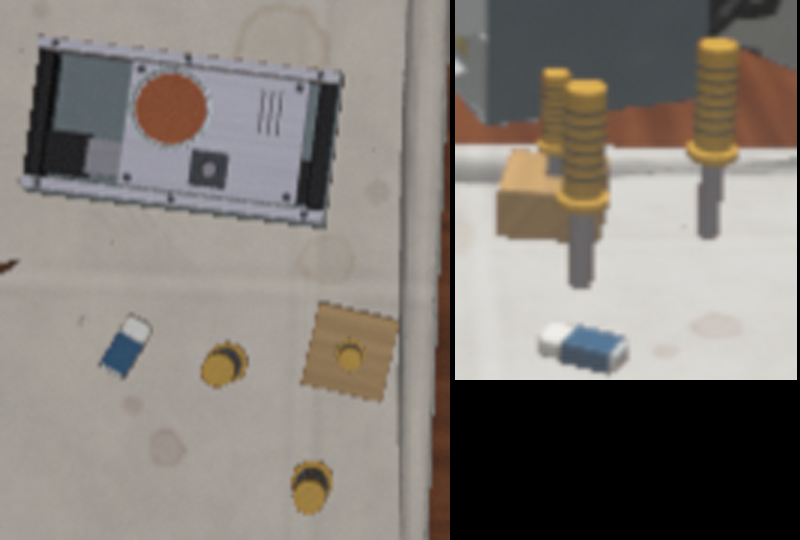

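The crop confirms it: the pin in the stand (282,268) is small, while the two loose ones are about 112 mm tall decoys. Next: stage yaw and a check on cabinet height for the transit.

```bash
python3 - <<'E'
from h import *
c=calibration('top'); d=np.load('pics/top0.npy')
for u,v in [(372,262),(495,240),(507,290),(390,330),(430,280),(470,165),(540,160),(440,180)]:
    print(u,v,atdepth(c,u,v,d[v,u]).round(3))
# stage corners (crop px ->image): rails at z .036
k=lambda x,y:(165+x/3-.33,150+y/3-.33)
C=[onz(c,*k(x,y),.036) for x,y in [(41,38),(342,72),(326,226),(23,188)]]
print(np.round(C,4),np.mean(C,0)); 
e=(C[0]-C[1]+C[3]-C[2])/2; print(np.hypot(*e[:2]),'yaw of stage y-90:',np.arctan2(-e[0],e[1]))
for a in (-27,63,-15,-40):
  a=np.radians(a)
  for P in [(.51,.383,.25),(.392,.285,.2),(.392,.285,.12)]:
    q=kin.inverse_kinematics(list(P),[0,np.cos(a),np.sin(a),0]); print(a.round(2),P,None if q is None else np.round(q,2))
E
```

```text
372 262 [0.414 0.133 0.18 ]
495 240 [ 0.457 -0.075  0.177]
507 290 [ 0.374 -0.093  0.18 ]
390 330 [0.301 0.1   0.178]
430 280 [0.386 0.034 0.177]
470 165 [ 0.58  -0.022  0.202]
540 160 [ 0.592 -0.137  0.201]
440 180 [0.554 0.025 0.197]
[[0.5951 0.5008 0.036 ]
 [0.578  0.2972 0.036 ]
 [0.4739 0.3049 0.036 ]
 [0.4935 0.5087 0.036 ]] [0.53511523 0.40289569 0.036     ]
0.20451478495445313 yaw of stage y-90: -0.08992533248766432
-0.47 (0.51, 0.383, 0.25) [ 0.02  0.78 -1.19  1.65  0.75  1.25  2.45]
-0.47 (0.392, 0.285, 0.2) [ 0.17  0.59 -1.18  2.04  0.67  0.97  2.4 ]
-0.47 (0.392, 0.285, 0.12) [ 0.15  0.79 -1.19  2.09  0.94  0.95  2.19]
1.1 (0.51, 0.383, 0.25) [-0.18  0.6  -0.81  1.66  0.47  1.09 -0.49]
1.1 (0.392, 0.285, 0.2) [ 0.04  0.48 -0.98  2.05  0.52  0.88 -0.61]
1.1 (0.392, 0.285, 0.12) [ 0.02  0.66 -0.99  2.1   0.78  0.81 -0.83]
-0.26 (0.51, 0.383, 0.25) [-1.2   0.54  0.64  1.73 -0.37  0.99 -2.51]
-0.26 (0.392, 0.285, 0.2) [-0.6   0.31 -0.19  2.09  0.08  0.75 -2.93]
-0.26 (0.392, 0.285, 0.12) [-1.11  0.48  0.43  2.17 -0.37  0.56 -2.5 ]
-0.7 (0.51, 0.383, 0.25) [ 0.02  0.78 -1.19  1.65  0.75  1.25  1.99]
-0.7 (0.392, 0.285, 0.2) [ 0.17  0.59 -1.18  2.04  0.67  0.97  1.95]
-0.7 (0.392, 0.285, 0.12) [ 0.15  0.79 -1.19  2.09  0.94  0.95  1.74]
```

```bash
python3 - <<'E'
from h import *
a=np.radians(63); Q=[0,np.cos(a),np.sin(a),0]
q=kin.inverse_kinematics([.163,-.655,.40],env.get_state()['orientation']); print(np.round(q,2))
env.goto_joints(q); q=list(q); q[0]=-.64; env.goto_joints(q)
env.grip(.045,30)
env.reach([.509,.383,.27],Q)
s=env.get_state(); c=calibration('wrist'); p,d=save('wrist','pics/w_bush.png')
o,r=ray(c,280,210); print(s['time'],s['qpos'].round(2) if hasattr(s['qpos'],'round') else s['qpos'],s['tcp_pos'],s['orientation'],'cam',o,r,'bush px',project(c,[.509,.383,.044]))
E
```

```text
[ 1.21  0.41  0.03  1.43 -0.01  1.3  -0.08]
5.4583 [-0.72  0.45 -0.02  1.68  0.01  1.01 -0.13] [0.51050196 0.38283999 0.27136561] [8.33701109e-04 4.54548429e-01 8.90721228e-01 8.50975349e-04] cam [0.4641444  0.4482692  0.34211993] [ 0.18212534 -0.2575363  -0.94899969] bush px (np.float64(279.1860823240649), np.float64(192.09209663445475))
```

View pics/w_bush.png

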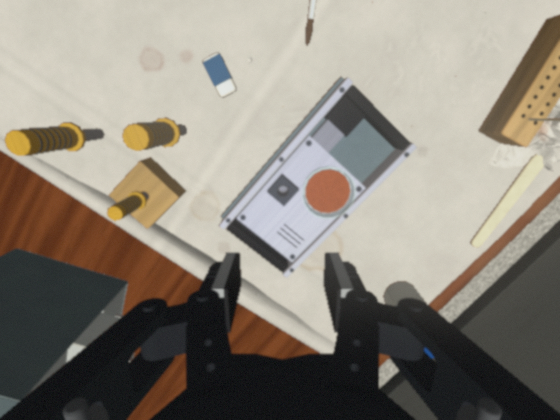

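Wrist view: boss with the bush mouth at about (283,188), dish at (328,192), stage corners near (346,78), (413,147), (290,271) and (221,222). I'll compute the bush position and then look at the pin from the same relative pose.

```bash
python3 - <<'E'
from h import *
a=np.radians(63); Q=[0,np.cos(a),np.sin(a),0]
p=cv2.imread('pics/w_bush.png'); c=calibration('wrist')
g=cv2.cvtColor(p,cv2.COLOR_BGR2GRAY)
cr=g[165:211,260:306]
n,l,st,ce=cv2.connectedComponentsWithStats((cr<100).astype(np.uint8))
i=l[23,23] or 1+np.argmax(st[1:,4]); print(st[:,:], ce.round(1))
G=cv2.resize(p[165:211,260:306],None,fx=9,fy=9,interpolation=cv2.INTER_CUBIC)
cs=[onz(c,u,v,.036) for u,v in [(346,78),(413,147),(290,271),(221,222)]]
print('centre',np.mean(cs,0)); e=(cs[0]-cs[3]+cs[1]-cs[2]); print('yaw',np.arctan2(-e[0],e[1]), np.hypot(*e[:2])/2)
print('bush@283,188',onz(c,283,188,.044))
pin=np.array([.3925,.285]); 
env.reach([pin[0],pin[1],.27+.046],Q)
s=env.get_state(); c=calibration('wrist'); p2,d=save('wrist','pics/w_pin.png'); np.save('wc.npy',c,allow_pickle=True)
print(s['time'],s['tcp_pos'],'pin px',project(c,[*pin,.09]))
H=cv2.resize(p2[160:220,250:310],(414,414),interpolation=cv2.INTER_CUBIC)
u,v=project(c,[*pin,.09]);u,v=int(u),int(v)
H=cv2.resize(p2[v-35:v+35,u-35:u+35],(385,385),interpolation=cv2.INTER_CUBIC); print('crop origin',u-35,v-35)
o=np.zeros((414,800,3),np.uint8); o[:414,:414]=G; o[:385,415:]=H; cv2.imwrite('pics/c2.png',o)
E
```

```text
[[   0    0   46   46 1791]
 [  10   11   27   27  325]] [[22.5 22.2]
 [22.7 24.4]]
centre [0.53767059 0.40988698 0.036     ]
yaw -0.09203366898339664 0.19595306467634394
bush@283,188 [0.51091379 0.38885618 0.044     ]
6.1917 [0.39377729 0.28509931 0.31766168] pin px (np.float64(278.83503180960514), np.float64(192.52531820619768))
crop origin 243 157
```

View pics/c2.png

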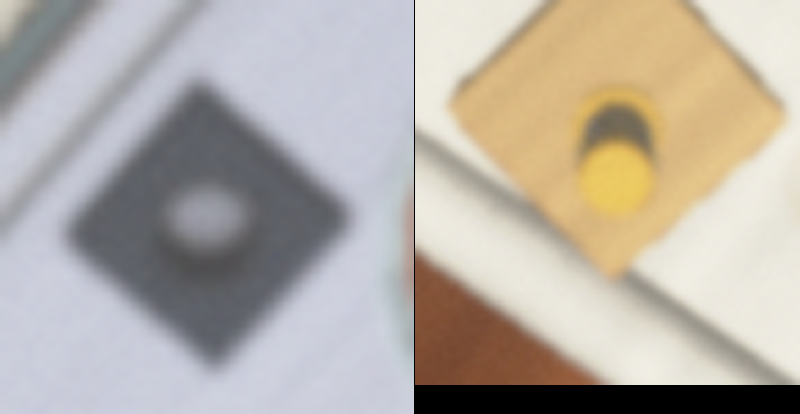

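Crop: the hole and boss centre is at full-image (282.5,189.4), and the pin's top face at (279.2,188.9). Both were taken from the same relative TCP pose, so the camera bias cancels. Grasping now.

```bash
python3 - <<'E'
from h import *
s=env.get_state(); c=calibration('wrist'); t=np.array(s['tcp_pos'])
pin=onz(c,279.2,188.9,t[2]-.2277); b=onz(c,282.5,189.4,t[2]-.2274)
tb=np.array([.51050196,.38283999])
bush=b[:2]-t[:2]+tb; print('pin',pin,'bush',bush,'delta',bush-pin[:2])
np.save('pb.npy',[pin[:2],bush])
f0=np.array(s['force'])
env.movel([pin[0],pin[1],.20],.2); env.dwell(.2); print('free f',env.get_state()['force'])
hit=env.movel([pin[0],pin[1],.127],.1,stop_force=6); print('hit',hit)
env.grip(.0,40); env.dwell(.2)
s=env.get_state(); print(s['time'],s['tcp_pos'],s['force'],s['torque'],s['opening'],s['gripper_force'])
g=np.array(s['tcp_pos']); np.save('g.npy',g)
env.movel([g[0],g[1],g[2]+.06],.1); env.dwell(.2)
s=env.get_state(); print(s['time'],s['tcp_pos'],s['force'],s['opening'])
c=calibration('wrist'); save('wrist','pics/w_held.png')
E
```

```text
pin [0.39042374 0.2886657  0.08940524] bush [0.51012392 0.38766346] delta [0.11970018 0.09899777]
free f [ 0.24282891  0.16769681 -0.33080664]
hit False
8.6333 [0.39051797 0.28876013 0.12752793] [-1.12284301 -0.72080079  6.27929014] [-0.25952433  0.29672381 -0.0702222 ] 0.013862553383377375 38.911641240119934
9.5917 [0.39022298 0.28848697 0.18684454] [ 0.53938669 -0.94999284 -1.14539125] 0.014125266107417888
```

View pics/w_held.png

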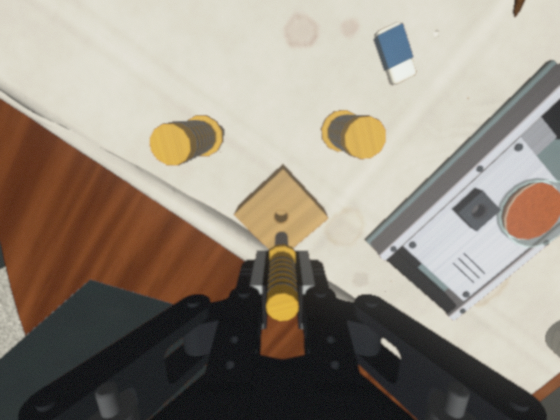

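The pin is held upright at (282,285) and clear of the empty stand hole at (281,216). Carrying it to the bush and lowering gently.

```bash
python3 - <<'E'
from h import *
pin,bush=np.load('pb.npy')
env.movel([*bush,.187],.15); env.dwell(.3)
f0=np.array(env.get_state()['force']); print(f0)
env.movel([*bush,.168],.08)
hit=env.movel([*bush,.136],.02,stop_force=4); env.dwell(.15)
s=env.get_state(); print(hit,s['time'],s['tcp_pos'],np.array(s['force'])-f0,s['torque'],s['opening'])
np.save('f0.npy',f0); save('wrist','pics/w_in.png')
E
```

```text
[-0.02451837  0.23238515 -0.51537906]
True 12.8583 [0.50999608 0.38749965 0.14158311] [ 0.24195019 -0.01598863  6.34371496] [ 0.01833868  0.01174269 -0.00262082] 0.013778552762726617
```

Contact came at tcp z 0.1416, which is exactly bar height, with negligible lateral force. The pin is in the bush on the bar, so I'll slide along stage +y with light force control.

```bash
cat > slide.py <<'E'
from h import *
f0=np.load('f0.npy'); yaw=-.0915; yd=np.array([-np.sin(yaw),np.cos(yaw)]); xd=np.array([yd[1],-yd[0]])
s=env.get_state(); P0=np.array(s['tcp_pos']); z=P0[2]; zc=P0[2]; w=0.; off=0.
T0=s['time']
while w<.052:
    w+=.0012
    env.movel([*(P0[:2]+w*yd+off*xd),zc],.02)
    s=env.get_state(); F=np.array(s['force'])-f0; z=s['tcp_pos'][2]
    print(f"{s['time']:.2f} w{w*1e3:.1f} z{z*1e3:.2f} zc{zc*1e3:.2f} F {F@[*xd,0]:.1f} {F@[*yd,0]:.1f} {F[2]:.1f}")
    if z<.1395: print('DROP'); break
    if F[2]>15 or np.hypot(*F[:2])>9: print('ABORT'); break
    zc+=np.clip((F[2]-4)*.00015,-.0006,.0006)
    off+=np.clip((F@[*xd,0])*.00005,-.0002,.0002)
    if s['time']-T0>20: break
E
python3 slide.py
```

```text
13.18 w1.2 z141.63 zc141.55 F -0.1 -1.8 5.0
13.43 w2.4 z141.60 zc141.70 F -0.5 -3.6 5.5
13.68 w3.6 z141.69 zc141.92 F 0.5 -4.3 3.4
13.93 w4.8 z141.72 zc141.83 F 0.3 -3.4 1.7
14.18 w6.0 z141.56 zc141.49 F -0.6 -5.3 5.8
14.43 w7.2 z141.68 zc141.77 F -0.4 -3.2 2.9
14.68 w8.4 z141.66 zc141.60 F -0.3 -2.9 3.6
14.93 w9.6 z141.60 zc141.55 F -1.1 -3.6 5.0
15.18 w10.8 z141.66 zc141.70 F 0.1 -3.6 3.3
15.43 w12.0 z141.61 zc141.60 F -1.0 -3.8 4.2
15.68 w13.2 z141.65 zc141.62 F -1.0 -3.7 4.1
15.93 w14.4 z141.63 zc141.64 F 0.6 -4.9 3.0
16.18 w15.6 z141.60 zc141.50 F -0.3 -5.5 5.3
16.43 w16.8 z141.68 zc141.70 F -0.4 -3.9 3.9
16.68 w18.0 z141.65 zc141.68 F 0.3 -2.8 3.9
16.93 w19.2 z141.66 zc141.65 F 0.3 -3.7 4.5
17.18 w20.4 z141.68 zc141.73 F -0.4 -3.0 2.9
17.43 w21.6 z141.60 zc141.56 F -0.9 -3.8 4.5
17.68 w22.8 z141.66 zc141.64 F -0.8 -3.9 3.5
17.93 w24.0 z141.63 zc141.57 F -0.2 -4.4 4.3
18.18 w25.2 z141.63 zc141.62 F -0.1 -4.2 5.2
18.43 w26.4 z141.70 zc141.80 F 0.2 -3.1 2.5
18.68 w27.6 z141.63 zc141.58 F -0.1 -4.6 4.4
18.93 w28.8 z141.66 zc141.64 F -0.4 -4.6 3.3
19.18 w30.0 z141.57 zc141.53 F 0.2 -5.0 4.9
19.43 w31.2 z141.63 zc141.67 F 0.5 -3.8 4.1
19.68 w32.4 z141.64 zc141.69 F -0.6 -3.5 4.1
19.93 w33.6 z141.66 zc141.70 F -0.2 -3.5 3.3
20.18 w34.8 z141.66 zc141.61 F -0.3 -4.7 4.5
20.43 w36.0 z141.66 zc141.68 F -0.1 -3.5 2.6
20.68 w37.2 z141.53 zc141.48 F 0.3 -3.8 3.7
20.93 w38.4 z141.42 zc141.43 F -0.1 -2.5 2.2
21.18 w39.6 z140.95 zc141.17 F 1.3 -0.2 -0.6
21.43 w40.8 z140.41 zc140.57 F 0.2 0.3 0.1
21.68 w42.0 z139.85 zc139.98 F -0.0 -1.4 -0.3
21.93 w43.2 z139.30 zc139.38 F 0.3 -0.4 -0.0
DROP
```

Force vanished at about w = 39 to 43 mm, so the tip is over the hole. Pushing home gently.

```bash
python3 - <<'E'
from h import *
f0=np.load('f0.npy'); P=np.array(env.get_state()['tcp_pos'])
hit=env.movel([P[0],P[1],.125],.015,stop_force=5); env.dwell(.1)
s=env.get_state(); print(hit,s['time'],s['tcp_pos'],np.array(s['force'])-f0,s['torque'])
save('wrist','pics/w_home.png')
E
```

```text
True 22.7667 [0.51360541 0.43073795 0.12779562] [-0.06597332 -0.49442154  5.80867396] [ 0.07504835  0.05311042 -0.00565923]
```

View pics/w_home.png

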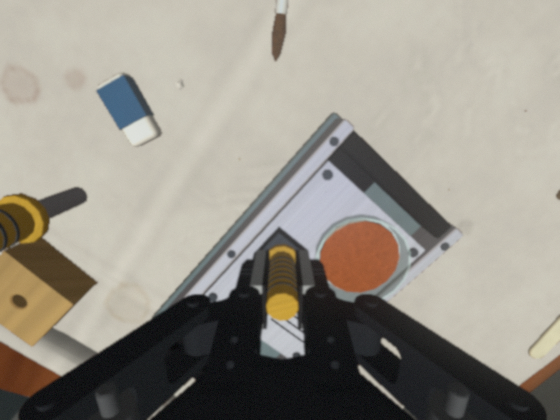

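The pin is home: tcp z 0.1278 against 0.1275 expected, with only 6 N of contact. The picture shows the handle at (282,280) over the boss with its flange down. Releasing, retreating and checking.

```bash
python3 - <<'E'
from h import *
P=np.array(env.get_state()['tcp_pos'])
env.grip(.045); env.dwell(.2); env.movel([P[0],P[1],.27],.08); env.dwell(.3)
c=calibration('wrist'); p,d=save('wrist','pics/w_end.png'); s=env.get_state(); print(s['time'],s['force'])
hsv=cv2.cvtColor(p,cv2.COLOR_BGR2HSV); u,v=map(int,project(c,[P[0],P[1],.09])); print(u,v)
for du in (0,3,-3): print(atdepth(c,u+du,v-3,d[v-3,u+du]).round(4))
cv2.imwrite('pics/c_end.png',cv2.resize(p[v-60:v+60,u-60:u+60],(480,480),interpolation=cv2.INTER_CUBIC))
E
```

```text
25.7083 [-0.8733539  -1.01803833 -0.29218889]
281 206
[0.5109 0.4333 0.0909]
[0.513  0.4349 0.0912]
[0.5087 0.4316 0.0906]
```

View pics/c_end.png

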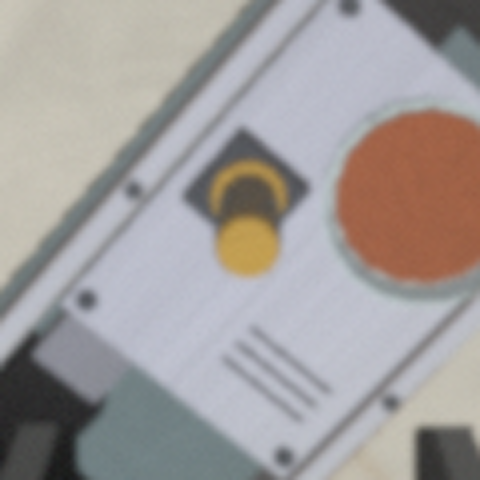

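The pin stands upright with its flange on the boss, crop (247,190). Its top is at z of about 0.091, where 0.090 is home, and the gripper is clear.

```bash
python3 -c "
from h import *
print(job.job_done())"
```

```text
the job is handed in; nothing more can be done
None
```

The pin is fully home through the carriage's bush into the hidden hole, released with its flange on the bush, and the job was handed in at about 26 s with contact forces around 6 N; the verdict was not shown.

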